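# Finger test of a machine door's safety edge

### The job

Test the V-shaped safety edge on the bench: with closed fingertips, come down onto its sprung black strip only at the end next to the round plug, press it lightly, and follow the strip around the corner to the other end, next to the square steel block, never letting it come up and never driving it to its stop. Finish there, within about 2 cm of the strip's end, with the fingertips still holding the strip pressed. Do not grasp or lift anything, and leave the four loose things alone.

Things in the scene. Friction and masses are not known exactly. Their poses are not given: they have to be found in the camera images.
- safety_edge: Fixed aluminium channel in a V holding a sprung black strip. Origin on the bench under the V's corner, z up; the corner points along its +x. Two straight equal legs run from the corner along (-0.423, +0.906) and (-0.423, -0.906) in its x, y. Strip: 140 mm per leg along its centre line, 24 mm wide, flat top 60 mm above the bench when free. Channel walls: 40 mm wide over all, 40 mm high.
- corner_top (a point): Point on the centre line of the strip's flat top at the corner of the V, straight above the safety edge's origin; 60 mm above the bench when free. The whole strip sinks level, as one piece, straight down, wherever it is pressed, and this point with it.
- edge_bar (a joint): How far the strip is pressed, m: 0 free, 0.012 at its stop. Spring: 1.5 N to start it, then 0.5 N per mm (4 N at 5 mm). 3 to 8 mm is a good light press; keep between 1.5 and 10 mm all the way. Going low over the strip's middle (fingertips less than about 15 mm above it) while it is up counts as letting it up.
- plug: Fixed round grey connector plug, 38 mm in diameter and 58 mm high with a waist, beyond one end of the strip: START END. Origin at the centre of its underside on the bench, 40 mm past the strip's end in line with that leg (180 mm from the corner). It may stand at either leg.
- end_block: Fixed square bare steel block, 36 x 36 mm and 26 mm high (31 mm with its screw head), beyond the other end of the strip: FINISH END. Origin at the centre of its underside on the bench, 40 mm past the strip's end in line with that leg (180 mm from the corner).
- holder: Bystander: loose dark steel tool-holder block, 50 x 75 x 45 mm high, outside the V. Origin at the centre of its underside.
- socket: Bystander: loose steel tube-shaped socket, 30 mm in diameter, 38 mm high, standing inside the V. Origin at the centre of its underside.
- oil_can: Bystander: loose upright grey can with a paper label, 48 mm in diameter, 95 mm high, outside the V. Origin at the centre of its underside.
- scraper: Bystander: loose scraper lying flat on the bench inside the V, 130 mm long along its x, 18 mm thick wooden handle towards -x. Origin on the bench under its middle.
Not all that is in view belongs to the job. Several things look just like the plug: the one meant starts farthest to the robot's right. Leave any turquoise look-alike of the end_block alone.

How it is judged (in metres and radians):
On the way, in this order (a step that is already met when the one before it is completed fails the run):
1. fingertips press the strip at its end beside the round plug (contact force between the fingers and safety_edge above 0.5 N and value of joint edge_bar between 0.0015 and 0.0105 m and horizontal distance between the grasp point and plug below 0.072 m), for 0.1 s.
2. still pressed, the fingertips pass the corner (contact force between the fingers and safety_edge above 0.5 N and value of joint edge_bar between 0.0015 and 0.0105 m and horizontal distance between the grasp point and corner_top below 0.025 m), for 0.1 s.
3. still pressed, the fingertips reach the end beside the square block (contact force between the fingers and safety_edge above 0.5 N and value of joint edge_bar between 0.0015 and 0.0105 m and horizontal distance between the grasp point and end_block below 0.072 m), for 0.2 s.
At the end, for the whole second after the job is handed in: The fingers still press the strip (more than 0.5 N, pressed between 1.5 and 10.5 mm) with the grasp point within 72 mm horizontally of the square block's centre, that is about the last 30 mm of the strip; the four loose things are within 15 mm of where they were (all of step 3 and distance of each of holder, socket, oil_can, scraper from where it was at the start of the episode below 0.015 m); the arm keeps its last pose, push and grip.
It fails at once if the strip was let up (pressed less than 0.7 mm) with the fingertips low over its middle, within 95 mm of the corner and about 15 mm of the strip (value of joint edge_bar below 0.0007 m and horizontal distance between the grasp point and corner_top below 0.095 m and z of the grasp point in the frame of corner_top below 0.034 m).
It fails at once if the strip was driven to its stop (pressed more than 10.5 mm) (value of joint edge_bar above 0.0105 m).
It fails at once if a loose thing was moved more than 15 mm or lifted (distance of any of holder, socket, oil_can, scraper from where it was at the start of the episode above 0.015 m).
It also fails if it takes over 45 s, if anything falls off the work surface, if the arm or the gripper's body presses on something with over 40 N, if the wrist force passes 120 N, or if a joint passes its speed limit or range.

### The arm

A 6-joint arm with a two-finger parallel gripper is mounted at the origin on the work surface. World frame = base frame: x ahead of the robot, y to its left, z up, the work surface at z = 0. Lengths are in mm, angles in rad, forces in N, time in s.
With the tool pointing down it reaches from about 150 to 775 mm from the base axis. Payload 6.1 kg.
Tool frame: the origin (TCP) lies at the very end of the fingers, on their centre line; the grasp point (between the pads) lies 19 mm behind it; z points along the fingers, y is the direction in which the jaws open and shut (so a half turn about z gives the same grasp; the last joint's range is limited). The gripper opens to 85 mm and grips with 20 to 120 N. Pads are 22 mm wide; open, the fingers measure 114 mm over their backs; the gripper's body (76 mm by 85 mm) begins 54 mm behind the grasp point. The pads swing forward as they close: fully open they stand 13 mm farther back than shut.
Start: joints at [1.139, 0.126, -0.04, 1.405, 0, 1.571], TCP at [219.707, 476.799, 231.295] pointing down, gripper open.
Joint ranges: [-2.72, 2.72], [-0.95, 1.95], [-1.27, 1.35], [-1.78, 2.02], [-1.46, 1.47], [-3.14, 3.14]. Speed limits (rad/s): [2.39, 2.39, 3.01, 3.14, 3.14, 3.14].

### API

Orientations are given as a rotation vector (axis times angle).
In Python, from workcell import env, capture gives the robot as it stands.
- The arm moves only by the tool carry_out, never from a script. Its argument "rows" is a list of rows, each a list of 6 numbers: the shift along the tool's x, y, z in units of 60 mm (1.0 is 60 mm), then the turn, a rotation vector about the tool's x, y, z in units of 8 degrees (1.0 is 8 degrees). A call has 1 to 10 rows; each row is the pose to reach, as a shift and turn from the pose measured when the call began, along the tool's axes at that moment; what a row does not reach only later rows make up. A row lasts 1/8 s, in which the tool goes at most 62.5 mm and 10.7 degrees, less where a joint would pass 70% of its speed; a pose out of reach is approached as far as the arm can. A call with a gripper value outside its range is refused whole. "grip" is the closure, from 0 (fully open) to 1 (shut), set as the call begins (left out, the last holds). The fingers move at their own pace and stop on an object; "squeeze" is the grip in N (left out, the last holds). Time passes only in rows, so rows that repeat a pose let the fingers close. It gives the time, the measured TCP pose, the force and the opening at its end, in the units of the state.
- env.sense(): the state, without advancing time (a new reading comes with each control period).
- capture(name): name is "scene" or "top" or "wrist"; returns a dict with "image" (420x560x3 uint8, red, green, blue), "range_z" (420x560 float32, mm along the optical axis (not along the pixel's ray), 0 where there is no reading), "mtx" (3x3 intrinsics, pixels), "world_from_camera" (4x4, takes a point from camera to world coordinates). Camera axes: x right, y down, z forward; pixel columns grow to the right and rows downward; lengths in mm; the calibration is good to about 2 mm. The wrist camera is an equidistant fisheye: a pixel r from the principal point sees the ray r / f radians off the axis. A picture is of the moment at which its call begins.
- env.close_job(): hands the job in, once; it reports no verdict.
The state is a dict: "t": time; "joint_positions": joint angles; "joint_velocities": joint speeds; "effort": joint torques, N m; "tool_pos": TCP position; "ee_rot": TCP orientation; "ft_force": force on the tool from outside, world axes, zero at the start; "ft_torque": the same for the moment, N m; "finger_gap": opening from 0.0 (shut) to 1.0 (fully open).
Only numpy, scipy, OpenCV 4.12 (cv2) and the standard library are available. Lean on these libraries where they do the work, as an engineer would, in place of code of your own. Each camera call takes 0.05 s, during which the arm holds its last target.

## Working session

There is one attempt and no reset: what is moved stays moved. The work goes in short steps, Python scripts to look and compute and a tool call to move; the robot and the scene stay as the last step left them, time stands still between calls to the robot, and variables do not carry over. Pictures are saved under pics/ and viewed, and the job is handed in when it is done.

Besides the shell and the picture viewer there is one more tool, called after "Request:" as name(argument=value, ...), one argument or row to a line, values as JSON. carry_out: Moves the arm, as the interface text tells. Its arguments: {"type":"object","properties":{"rows":{"type":"array"},"grip":{"type":"number"},"squeeze":{"type":"number"}},"required":["rows"]}

```bash
mkdir -p pics; ls
python3 - <<'E'
from workcell import env, capture
import cv2, numpy as np, pickle
d={}
for n in ["scene","top"]:
    c=capture(n); d[n]=c
    cv2.imwrite(f"pics/{n}0.png",cv2.cvtColor(c["image"],cv2.COLOR_RGB2BGR))
    print(n,c["mtx"].tolist(),np.round(c["world_from_camera"],3).tolist())
pickle.dump(d,open("c0.pkl","wb"))
print(env.sense())
E
```

```text
pics
scene [[458.047610425839, 0.0, 276.336886643574], [0.0, 458.047610425839, 215.8862176095406], [0.0, 0.0, 1.0]] [[-0.819, 0.435, -0.375, 843.169], [0.574, 0.639, -0.513, 462.189], [0.016, -0.635, -0.773, 661.615], [0.0, 0.0, 0.0, 1.0]]
top [[478.1388532643516, 0.0, 279.94329415128453], [0.0, 478.1388532643516, 212.0517748492482], [0.0, 0.0, 1.0]] [[-0.028, -0.992, 0.122, 418.901], [-1.0, 0.027, -0.009, 83.491], [0.006, -0.122, -0.992, 1081.528], [0.0, 0.0, 0.0, 1.0]]
{'t': 0.1, 'joint_positions': array([ 1.13901046e+00,  1.26320527e-01, -4.05049395e-02,  1.40539074e+00,
       -2.81623550e-05,  1.57081383e+00]), 'joint_velocities': array([-0.00068157, -0.00159095,  0.00275935, -0.00018494,  0.00037638,
        0.00081875]), 'effort': array([ 7.08903008e-04, -4.36904240e+01,  3.53605664e+01,  1.36872882e-02,
        1.09085647e-05, -6.28772682e-06]), 'tool_pos': array([219.56430957, 476.4814084 , 230.60683987]), 'ee_rot': array([-6.72958479e-01, -3.06838530e+00,  2.18785143e-03]), 'ft_force': array([-0.5670287 , -1.29853816, -0.27777949]), 'ft_torque': array([-0.02361181, -0.03676322, -0.05418634]), 'finger_gap': 0.9977744991509806}
```

View pics/scene0.png

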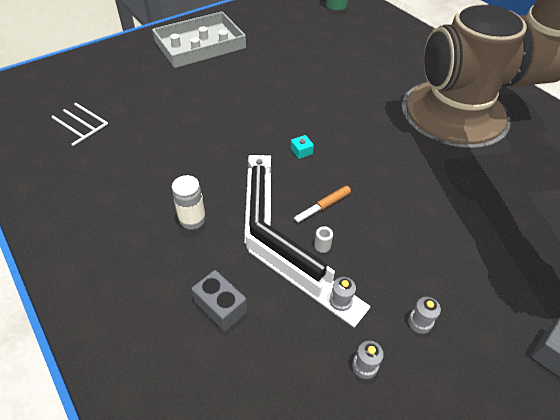

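View pics/top0.png

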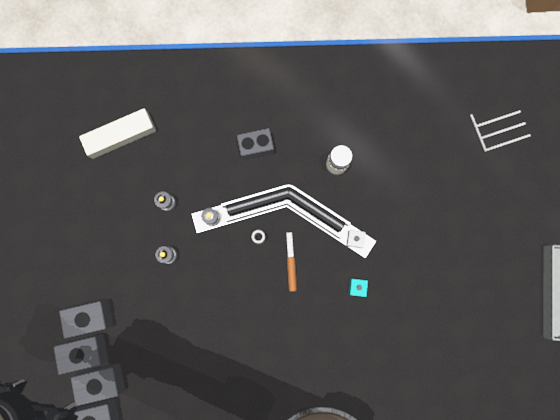

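Three plug look-alikes appear in the top view, at (210,216), (164,201) and (166,255). The one at (210,216) is farthest to the robot's right (columns run towards -y) and it also stands on the V's plate. The end block is the white one at (357,240), not the turquoise one at (359,288). Next I enlarge the crop and measure.

Run:
```python
import cv2, numpy as np, pickle
d=pickle.load(open("c0.pkl","rb"));c=d["top"]
im=cv2.cvtColor(c["image"],cv2.COLOR_RGB2BGR)
cv2.imwrite("pics/crop.png",cv2.resize(im[170:270,185:385],None,fx=4,fy=4,interpolation=cv2.INTER_CUBIC))
K=c["mtx"];T=c["world_from_camera"];R=c["range_z"]
v,u=np.mgrid[0:420,0:560]
P=np.stack([(u-K[0,2])/K[0,0]*R,(v-K[1,2])/K[1,1]*R,R,np.ones_like(R)],-1)@T.T
Z=P[...,2]
sub=np.s_[170:270,185:385]
zc=np.clip(Z[sub],0,100)/100*255
cv2.imwrite("pics/z.png",cv2.resize(cv2.applyColorMap(zc.astype(np.uint8),cv2.COLORMAP_JET),None,fx=4,fy=4,interpolation=cv2.INTER_NEAREST))
m=(Z>50)&(Z<70)&(R>0); m2=np.zeros_like(m);m2[sub]=m[sub]
n,l,s,ce=cv2.connectedComponentsWithStats(m2.astype(np.uint8))
for i in range(1,n):
  if s[i,4]>15:
    q=P[l==i]; print(s[i],ce[i],q.mean(0)[:3],np.median(q[:,2]))
for uv in [(210,216),(357,240),(288,195),(258,237),(292,270)]: print(uv,P[uv[1],uv[0]])
```

```text
[333 170  11   2  17] [337.82352941 170.35294118] [633.13024392 -55.00570347  57.77975446] 56.63627950030991
[ 225  187  120   45 1461] [285.9945243  205.67693361] [558.1620334   60.47143467  60.08610027] 60.262997737598994
[201 208  16  17 129] [208.40310078 216.02325581] [540.87191571 228.49160284  54.63334454] 54.55415938652095
[206 214   5   4  17] [207.88235294 215.41176471] [541.59578196 228.86334426  59.83679412] 59.55480477336505
(210, 216) [540.11591415 224.23602173  60.52002458   1.        ]
(357, 240) [481.44506596 -93.54674799  34.70674184   1.        ]
(288, 195) [581.08477168  55.42589081  61.35467132   1.        ]
(258, 237) [4.96472380e+02 1.24518306e+02 1.78889928e-01 1.00000000e+00]
(292, 270) [420.18328243  50.41255226  17.49874783   1.        ]
```

View pics/crop.png

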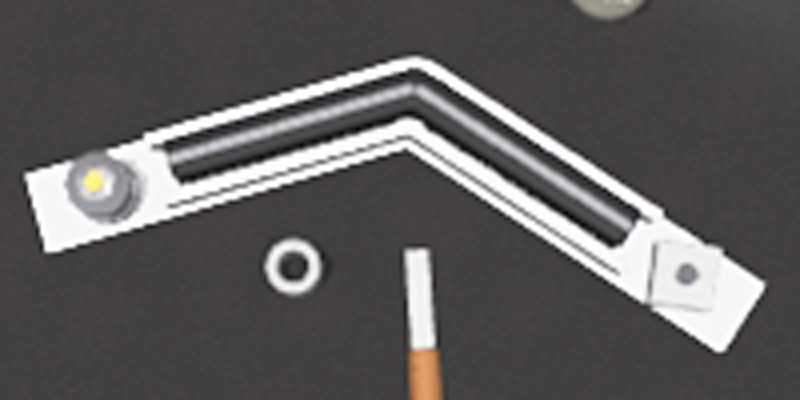

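View pics/z.png

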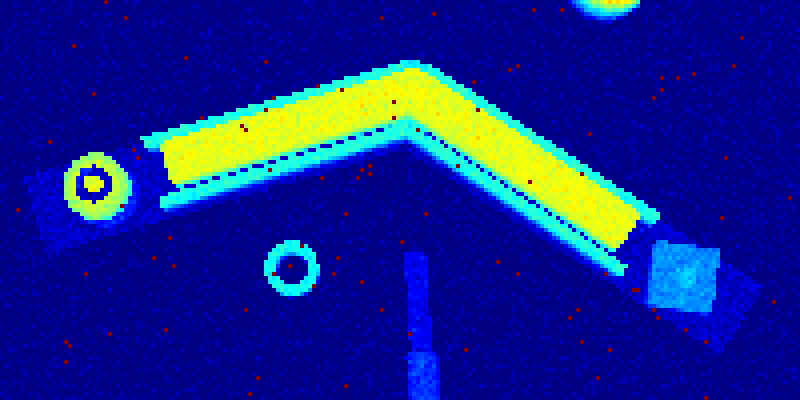

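The crop confirms the plug (95,183 in the crop, yellow dot) standing on the plate past one end of the strip, and the bare square block at (686,273) past the other end. Strip heights read about 60 mm, as they should. Now I fit the legs.

Run:
```python
import cv2, numpy as np, pickle
d=pickle.load(open("c0.pkl","rb"));c=d["top"]
K=c["mtx"];T=c["world_from_camera"];R=c["range_z"]
v,u=np.mgrid[0:420,0:560]
P=np.stack([(u-K[0,2])/K[0,0]*R,(v-K[1,2])/K[1,1]*R,R,np.ones_like(R)],-1)@T.T
# recast rays onto plane z=60 (less noise)
def plane(uv,z):
    r=np.c_[(uv[:,0]-K[0,2])/K[0,0],(uv[:,1]-K[1,2])/K[1,1],np.ones(len(uv))]@T[:3,:3].T
    o=T[:3,3]; return (o+r*((z-o[2])/r[:,2:3]))[:,:2]
Z=P[...,2]
m=(Z>52)&(Z<70)&(u>223)&(u<347)&(v>183)&(v<236)
n,l,s,ce=cv2.connectedComponentsWithStats(m.astype(np.uint8)); i=1+np.argmax(s[1:,4]);m=l==i
uv=np.c_[u[m],v[m]].astype(float); S=plane(uv,60)
lines=[]
for lo,hi in [(235,280),(300,340)]:
    q=S[(uv[:,0]>lo)&(uv[:,0]<hi)]
    # use median over columns-like bins: iterative PCA trimmed to perpendicular cut
    dirn=None; q0=q
    for k in range(5):
        p=q.mean(0); _,_,V=np.linalg.svd(q-p); dd=V[0]
        a=S[(abs((S-p)@dd)<40)&(abs((S-p)@V[1])<16)]; q=a
    lines.append((p,dd)); w=(q-p)@V[1]; print("leg",p,dd,"width",w.min(),w.max(),w.std()*12**.5)
A=np.c_[lines[0][1],-lines[1][1]]; t=np.linalg.solve(A,lines[1][0]-lines[0][0]); C=lines[0][0]+t[0]*lines[0][1]
print("corner",C)
D=[]
for p,dd in lines:
    dd=dd*np.sign((p-C)@dd); D.append(dd); a=S[(abs((S-C)@[-dd[1],dd[0]])<6)]; print("dir",dd,"len",np.percentile((a-C)@dd,99.5), "end",C+140*dd,"180:",C+180*dd)
print("cos",D[0]@D[1],"expected",.423**2-.906**2)
m=(Z>40)&(Z<60)&(u>198)&(u<222)&(v>205)&(v<228);print("plug top",plane(np.c_[u[m],v[m]].astype(float),55).mean(0),np.median(Z[m]))
m=(Z>22)&(Z<29)&(u>344)&(u<368)&(v>225)&(v<252);q=plane(np.c_[u[m],v[m]].astype(float),26);print("block",q.mean(0),(q.max(0)+q.min(0))/2)
for nm,r in [("holder",(235,275,125,160)),("can",(325,355,140,178)),("socket",(248,270,226,250)),("scraper",(280,300,230,295))]:
    m=(Z>8)&(u>r[0])&(u<r[1])&(v>r[2])&(v<r[3]);q=P[m];print(nm,np.percentile(q[:,:3],[3,97],axis=0).round().tolist())
```

```text
leg [569.44764669 121.83697882] [ 0.25835042 -0.96605127] width -12.28691375776838 12.364647317923142 24.564538185744627
leg [539.88814308 -12.25882033] [-0.57290537 -0.81962152] width -12.213545684837628 12.424773613565923 24.42943993905306
corner [587.20542914  55.43519664]
dir [-0.25835042  0.96605127] len 138.53659216224204 end [551.03637032 190.68237474] 180: [540.70235351 229.32442562]
dir [-0.57290537 -0.81962152] len 138.27347708884477 end [506.99867719 -59.31181613] 180: [484.08246234 -92.09667693]
cos -0.6437860685220913 expected -0.641907
plug top [539.95948145 227.14803776] 53.82409585748087
block [484.9160797  -91.31320622] [485.41210845 -91.89287315]
holder [[676.0, 90.0, 15.0], [729.0, 160.0, 49.0]]
can [[632.0, -75.0, 20.0], [675.0, -34.0, 99.0]]
socket [[419.0, 83.0, 11.0], [508.0, 137.0, 1082.0]]
scraper [[377.0, 45.0, 9.0], [498.0, 61.0, 21.0]]
```

```bash
cat > h.py <<'E'
from workcell import env
import numpy as np
from scipy.spatial.transform import Rotation as Ro
C=np.array([587.2,55.4]);A=np.array([-.2584,.966]);B=np.array([-.573,-.8196])
def show(targets):
    s=env.sense();R=Ro.from_rotvec(s["ee_rot"]);p=s["tool_pos"]
    print("t",round(s["t"],2),"p",p.round(2),"F",s["ft_force"].round(2),"gap",round(s["finger_gap"],3)); print("R",R.as_matrix().round(3).tolist(),"sA",round((p[:2]-C)@A,1),"sB",round((p[:2]-C)@B,1),"offA",round((p[:2]-C)@[-A[1],A[0]],1),"offB",round((p[:2]-C)@[-B[1],B[0]],1))
    for t in targets:
        print(np.round(t,1), (R.inv().apply(np.array(t)-p)/60).round(3).tolist())
    Rd=Ro.from_matrix(np.array(R.as_matrix())); z=R.as_matrix()[:,2]
    ax=np.cross(z,[0,0,-1]); print("tilt fix (8deg units)",(np.degrees(R.inv().apply(ax))/8).round(3))
def leg(s,L,z): return [*(C+s*L),z]
E
python3 -c "
from h import *
show([leg(120,A,230),leg(120,A,95)])"
```

```text
t 0.1 p [219.56 476.48 230.61] F [-0.57 -1.3  -0.28] gap 0.998
R [[-0.908, 0.419, -0.001], [0.419, 0.908, -0.001], [-0.0, -0.001, -1.0]] sA 501.8 sB -134.5 offA 246.3 offB -542.6
[556.2 171.3 230. ] [-7.224, -2.271, 0.014]
[556.2 171.3  95. ] [-7.224, -2.268, 2.264]
tilt fix (8deg units) [-0.01  0.   -0.  ]
```

Request:
carry_out(
  rows=[
    [-0.4,-0.13,0,0,0,0],
    [-1.2,-0.38,0,0,0,0],
    [-2.1,-0.66,0,0,0,0],
    [-3.0,-0.94,0,0,0,0],
    [-3.9,-1.23,0,0,0,0],
    [-4.8,-1.51,0,0,0,0],
    [-5.7,-1.79,0,0,0,0],
    [-6.5,-2.04,0,0,0,0],
    [-7.1,-2.23,0,0,0,0],
    [-7.22,-2.27,0,0,0,0],
  ],
  grip=1,
  squeeze=20,
)

```text
t: 1.35
tool_pos: [557.1, 169.7, 229.8]
ee_rot: [-0.677, -3.066, 0.004]
ft_force: [-0.2, 0.8, -0.3]
finger_gap: -0.001
```

```bash
python3 -c "
from h import *
show([leg(120,A,95)])"
```

```text
t 1.35 p [557.12 169.74 229.76] F [-0.23  0.76 -0.28] gap -0.001
R [[-0.907, 0.421, -0.002], [0.421, 0.907, -0.002], [0.001, -0.003, -1.0]] sA 118.2 sB -76.5 offA -0.5 offB -90.2
[556.2 171.3  95. ] [0.023, 0.023, 2.246]
tilt fix (8deg units) [-0.018 -0.007 -0.   ]
```

Request:
carry_out(
  rows=[
    [0.01,0.01,0.5,0,0,0],
    [0.02,0.02,1.2,0,0,0],
    [0.02,0.02,1.8,0,0,0],
    [0.02,0.02,2.2,0,0,0],
    [0.02,0.02,2.4,0,0,0],
    [0.02,0.02,2.4,0,0,0],
  ],
)

```text
t: 2.1
tool_pos: [555.5, 171.4, 85.3]
ee_rot: [-0.676, -3.065, 0.004]
ft_force: [1.1, 0.9, -0.5]
finger_gap: -0.001
```

Run:
```python
from h import *
from workcell import capture
import cv2
show([leg(120,A,62),leg(120,A,55)])
c=capture("top");cv2.imwrite("pics/t1.png",cv2.resize(cv2.cvtColor(c["image"],cv2.COLOR_RGB2BGR)[150:290,170:390],None,fx=3,fy=3))
c=capture("scene");cv2.imwrite("pics/s1.png",cv2.resize(cv2.cvtColor(c["image"],cv2.COLOR_RGB2BGR)[130:350,170:450],None,fx=2.5,fy=2.5))
```

```text
t 2.1 p [555.52 171.4   85.32] F [ 1.06  0.93 -0.48] gap -0.001
R [[-0.907, 0.421, -0.003], [0.421, 0.907, -0.002], [0.002, -0.003, -1.0]] sA 120.2 sB -76.9 offA 0.6 offB -92.4
[556.2 171.3  62. ] [-0.012, 0.005, 0.389]
[556.2 171.3  55. ] [-0.012, 0.005, 0.505]
tilt fix (8deg units) [-0.024 -0.015 -0.   ]
```

View pics/s1.png

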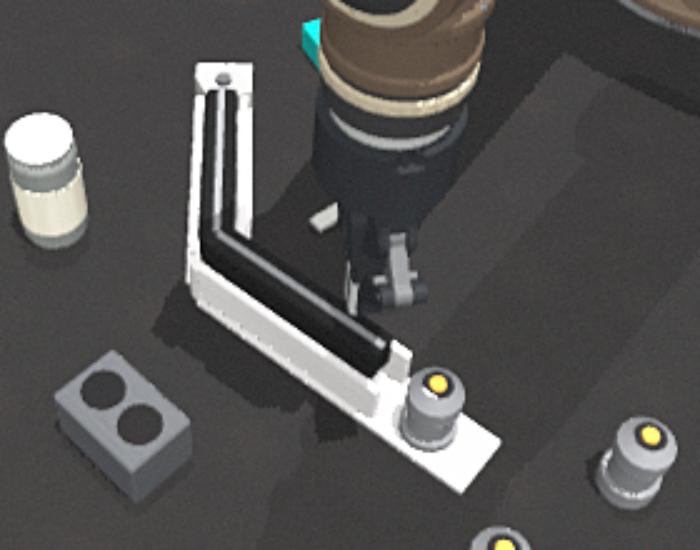

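The fingertips sit above the strip near its plug end, at about (352,305) in the crop, where they should be. I press down gently.

Request:
carry_out(
  rows=[
    [-0.01,0,0.15,0,0,0],
    [-0.01,0,0.3,0,0,0],
    [-0.01,0,0.38,0,0,0],
    [-0.01,0,0.44,0,0,0],
    [-0.01,0,0.5,0,0,0],
    [-0.01,0,0.5,0,0,0],
    [-0.01,0,0.5,0,0,0],
  ],
)

```text
t: 3.08
tool_pos: [557.1, 171.2, 57.1]
ee_rot: [-0.677, -3.067, 0.002]
ft_force: [-1.0, -0.7, 2.8]
finger_gap: -0.001
```

Run:
```python
from h import *
show([leg(s,A,54.5) for s in (120,90,60,30,0)])
```

```text
t 3.08 p [557.06 171.17  57.11] F [-1.01 -0.73  2.79] gap -0.001
R [[-0.907, 0.421, -0.001], [0.421, 0.907, -0.001], [0.0, -0.002, -1.0]] sA 119.6 sB -77.6 offA -0.8 offB -91.0
[556.2 171.3  54.5] [0.014, -0.004, 0.043]
[563.9 142.3  54.5] [-0.306, -0.387, 0.044]
[571.7 113.4  54.5] [-0.627, -0.771, 0.045]
[579.4  84.4  54.5] [-0.947, -1.155, 0.045]
[587.2  55.4  54.5] [-1.268, -1.539, 0.046]
tilt fix (8deg units) [-0.012 -0.001 -0.   ]
```

Request:
carry_out(
  rows=[
    [0.01,0,0.04,0,0,0],
    [0.01,0,0.04,0,0,0],
    [0.01,0,0.04,0,0,0],
  ],
)

```text
t: 3.45
tool_pos: [557.0, 171.2, 55.0]
ee_rot: [0.677, 3.067, -0.003]
ft_force: [0.4, -3.0, 4.8]
finger_gap: 0.002
```

Run:
```python
from h import *
show([leg(s,A,54.5) for s in (120,90,60,30,0)])
```

```text
t 3.45 p [557.02 171.18  55.02] F [ 0.37 -3.05  4.82] gap 0.002
R [[-0.907, 0.421, 0.0], [0.421, 0.907, -0.002], [-0.001, -0.002, -1.0]] sA 119.6 sB -77.6 offA -0.8 offB -91.1
[556.2 171.3  54.5] [0.014, -0.004, 0.009]
[563.9 142.3  54.5] [-0.307, -0.387, 0.01]
[571.7 113.4  54.5] [-0.628, -0.771, 0.011]
[579.4  84.4  54.5] [-0.948, -1.155, 0.012]
[587.2  55.4  54.5] [-1.269, -1.538, 0.012]
tilt fix (8deg units) [-0.011  0.008 -0.   ]
```

Request:
carry_out(
  rows=[
    [-0.05,-0.08,0.005,0,0,0],
    [-0.12,-0.16,0.005,0,0,0],
    [-0.19,-0.25,0.005,0,0,0],
    [-0.26,-0.33,0.005,0,0,0],
    [-0.31,-0.39,0.005,0,0,0],
    [-0.31,-0.39,0.005,0,0,0],
  ],
)

```text
t: 4.2
tool_pos: [564.2, 141.3, 54.8]
ee_rot: [0.678, 3.066, -0.004]
ft_force: [-0.1, 0.4, 4.5]
finger_gap: 0.0
```

Run:
```python
from h import *
show([leg(s,A,54.5) for s in (90,60,30,0)])
```

```text
t 4.2 p [564.25 141.31  54.77] F [-0.07  0.41  4.54] gap 0.0
R [[-0.907, 0.422, 0.001], [0.422, 0.907, -0.003], [-0.002, -0.002, -1.0]] sA 88.9 sB -57.3 offA -0.0 offB -68.0
[563.9 142.3  54.5] [0.012, 0.013, 0.004]
[571.7 113.4  54.5] [-0.309, -0.37, 0.006]
[579.4  84.4  54.5] [-0.63, -0.753, 0.007]
[587.2  55.4  54.5] [-0.951, -1.137, 0.009]
tilt fix (8deg units) [-0.017  0.013 -0.   ]
```

Tracking well (about 5 mm deep, 4.5 N). On to near the corner.

Request:
carry_out(
  rows=[
    [-0.06,-0.07,0.002,0,0,0],
    [-0.14,-0.17,0.003,0,0,0],
    [-0.22,-0.27,0.004,0,0,0],
    [-0.3,-0.36,0.005,0,0,0],
    [-0.38,-0.46,0.005,0,0,0],
    [-0.46,-0.55,0.006,0,0,0],
    [-0.54,-0.65,0.007,0,0,0],
    [-0.6,-0.72,0.007,0,0,0],
    [-0.63,-0.75,0.007,0,0,0],
    [-0.63,-0.75,0.007,0,0,0],
  ],
)

```text
t: 5.45
tool_pos: [579.6, 84.0, 54.5]
ee_rot: [0.679, 3.066, -0.006]
ft_force: [-0.0, 0.7, 3.4]
finger_gap: 0.0
```

Run:
```python
from h import *
show([leg(s,A,54.5) for s in (15,0)]+[leg(s,B,54.5) for s in (30,)])
```

```text
t 5.45 p [579.6   84.02  54.5 ] F [-0.02  0.74  3.44] gap 0.0
R [[-0.906, 0.422, 0.001], [0.422, 0.906, -0.004], [-0.002, -0.003, -1.0]] sA 29.6 sB -19.1 offA -0.0 offB -22.6
[583.3  69.9  54.5] [-0.156, -0.187, 0.001]
[587.2  55.4  54.5] [-0.316, -0.379, 0.002]
[570.   30.8  54.5] [-0.23, -0.871, 0.003]
tilt fix (8deg units) [-0.023  0.016  0.   ]
```

Request:
carry_out(
  rows=[
    [-0.08,-0.1,0.003,0,0,0],
    [-0.16,-0.19,0.004,0,0,0],
    [-0.24,-0.29,0.006,0,0,0],
    [-0.31,-0.37,0.008,0,0,0],
    [-0.31,-0.38,0.008,0,0,0],
    [-0.3,-0.48,0.008,0,0,0],
    [-0.28,-0.6,0.008,0,0,0],
    [-0.25,-0.74,0.008,0,0,0],
    [-0.23,-0.86,0.008,0,0,0],
    [-0.23,-0.87,0.008,0,0,0],
  ],
)

```text
t: 6.7
tool_pos: [569.4, 30.2, 54.2]
ee_rot: [0.68, 3.066, -0.007]
ft_force: [-0.3, 1.6, 4.4]
finger_gap: 0.0
```

Run:
```python
from h import *
show([leg(s,B,54.5) for s in (30,60,90,125)])
```

```text
t 6.7 p [569.42  30.23  54.23] F [-0.28  1.61  4.36] gap 0.0
R [[-0.906, 0.423, 0.0], [0.423, 0.906, -0.004], [-0.002, -0.004, -1.0]] sA -19.7 sB 30.8 offA 23.7 offB -0.2
[570.   30.8  54.5] [-0.005, 0.013, -0.005]
[552.8   6.2  54.5] [0.082, -0.48, -0.003]
[535.6 -18.4  54.5] [0.168, -0.972, -0.001]
[515.6 -47.1  54.5] [0.269, -1.547, 0.001]
tilt fix (8deg units) [-0.028  0.013  0.   ]
```

Request:
carry_out(
  rows=[
    [0.01,-0.08,0,0,0,0],
    [0.03,-0.2,0,0,0,0],
    [0.05,-0.32,0,0,0,0],
    [0.08,-0.45,0,0,0,0],
    [0.1,-0.58,0,0,0,0],
    [0.12,-0.71,0,0,0,0],
    [0.14,-0.83,0,0,0,0],
    [0.16,-0.93,0,0,0,0],
    [0.17,-0.97,0,0,0,0],
    [0.17,-0.97,0,0,0,0],
  ],
)

```text
t: 7.95
tool_pos: [535.3, -18.6, 54.4]
ee_rot: [0.681, 3.066, -0.008]
ft_force: [0.5, 0.3, 4.5]
finger_gap: -0.002
```

Run:
```python
from h import *
show([leg(s,B,54.5) for s in (90,125)])
```

```text
t 7.95 p [535.26 -18.64  54.36] F [0.5  0.26 4.49] gap -0.002
R [[-0.906, 0.423, -0.0], [0.423, 0.906, -0.005], [-0.002, -0.005, -1.0]] sA -58.1 sB 90.4 offA 69.3 offB -0.1
[535.6 -18.4  54.5] [-0.004, 0.007, -0.002]
[515.6 -47.1  54.5] [0.097, -0.568, 0.0]
tilt fix (8deg units) [-0.035  0.013 -0.   ]
```

Request:
carry_out(
  rows=[
    [0.02,-0.08,0,0,0,0],
    [0.03,-0.19,0,0,0,0],
    [0.05,-0.3,0,0,0,0],
    [0.07,-0.41,0,0,0,0],
    [0.09,-0.51,0,0,0,0],
    [0.1,-0.57,0,0,0,0],
    [0.1,-0.57,0,0,0,0],
    [0.1,-0.57,0,0,0,0],
    [0.1,-0.57,0,0,0,0],
    [0.1,-0.57,0,0,0,0],
  ],
)

```text
t: 9.2
tool_pos: [514.9, -47.5, 54.3]
ee_rot: [0.681, 3.067, -0.01]
ft_force: [-1.7, -2.7, 5.1]
finger_gap: -0.0
```

Run:
```python
from h import *
from workcell import capture
import cv2
show([leg(s,B,54.5) for s in (125,)])
for n in("top","scene"):
  c=capture(n);cv2.imwrite(f"pics/{n}2.png",cv2.cvtColor(c["image"],cv2.COLOR_RGB2BGR))
show([])
```

```text
t 9.2 p [514.92 -47.54  54.34] F [-1.74 -2.7   5.11] gap -0.0
R [[-0.906, 0.423, -0.001], [0.423, 0.906, -0.006], [-0.001, -0.006, -1.0]] sA -80.8 sB 125.8 offA 96.4 offB -0.3
[515.6 -47.1  54.5] [-0.006, 0.012, -0.003]
tilt fix (8deg units) [-0.045  0.01   0.   ]
t 9.3 p [514.99 -47.47  54.35] F [-1.55 -2.82  4.56] gap -0.002
R [[-0.906, 0.423, -0.001], [0.423, 0.906, -0.006], [-0.001, -0.006, -1.0]] sA -80.7 sB 125.7 offA 96.3 offB -0.2
tilt fix (8deg units) [-0.043  0.01  -0.   ]
```

View pics/scene2.png

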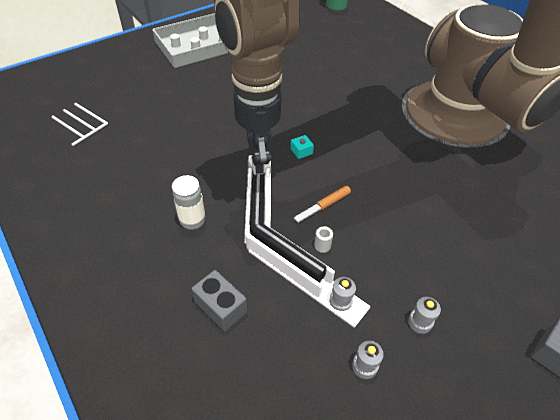

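View pics/top2.png

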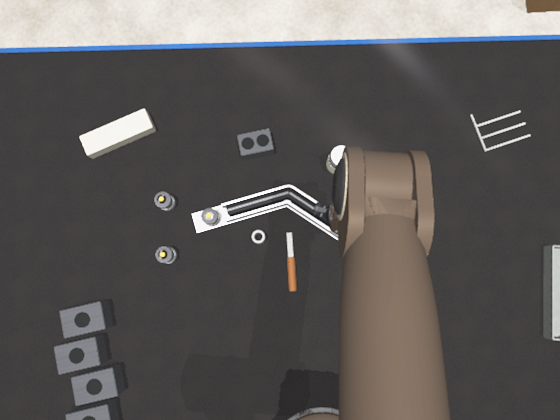

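The scene view shows the fingertips on the strip's finish end (262,162). The can, holder, socket and scraper are where they were. I do a quick depth check of the strip's height, then hand in.

Run:
```python
from h import *
from workcell import capture
import numpy as np,pickle
c0=pickle.load(open("c0.pkl","rb"))["top"];c=capture("top")
a=np.s_[195:212,232:282]
z0=c0["range_z"][a];z=c["range_z"][a]
T=c["world_from_camera"];K=c["mtx"];v,u=np.mgrid[195:212,232:282]
def H(R):return ((u-K[0,2])/K[0,0]*R)*T[2,0]+((v-K[1,2])/K[1,1]*R)*T[2,1]+R*T[2,2]+T[2,3]
m=(abs(H(z0)-60)<4)&(abs(H(z)-55)<7)
print("strip sink mm",np.median(H(z0)[m])-np.median(H(z)[m]),m.sum())
show([])
env.close_job()
```

```text
strip sink mm 5.5676310780083895 451
t 9.35 p [515.05 -47.38  54.4 ] F [-1.49 -3.93  4.42] gap -0.003
R [[-0.906, 0.423, -0.001], [0.423, 0.906, -0.006], [-0.002, -0.006, -1.0]] sA -80.6 sB 125.6 offA 96.3 offB -0.2
tilt fix (8deg units) [-0.041  0.011  0.   ]
the job is handed in; nothing more can be done
```

I pressed the strip with closed fingertips at the plug end, about 20 mm in from its end. I then followed it around the corner to the square-block end and handed the job in at 9.35 s, with the strip still held down. The hand-in gave no verdict.

- **Along the way:** at each stop the fingertip height (54–55 mm) showed the strip about 5–6 mm down, with a push of 3.4–5.1 N. I checked only at the stops, not continuously between them.
- **At the finish:** the fingertips were about 14 mm from the strip's end and within 1 mm of its centre line. The depth image showed the strip 5.6 mm down, which agrees with the fingertip height, and the push was about 4.4 N.
- **Sideways force:** it read up to about 4 N at the finish. I took this as friction and sensor noise.
- **Loose things:** the holder, socket, oil can and scraper looked unmoved in the last pictures, though I did not measure their positions again. The arm partly hides the can in the top view, but the scene view shows it clearly.

No check failed.

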